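# Test two spring feet on the spring tester and set the weak one aside

### The job

Check the two microscope spring feet on the tester, the left-hand one first and then the right-hand one: press each foot's cap straight down to the marked height, where it comes to rest on the gauge pin inside the coil, press it lightly on the pin (a few newtons, never more than 15 N on the pin), keep it there for about a second while you read the force, and let it up again. Then lift the foot whose spring is the weaker off its pin and stand it upright on the tray's floor, let go, and leave the sound foot standing on its pin; do not shift the small box, the eraser or the small bottle.

Things in the scene. Friction and masses are not known exactly. Their poses are not given: they have to be found in the camera images.
- tester: spring tester, fixed: aluminium plate 100 (x) x 180 (y) x 14 mm with a gauge pin at y = +45 and at y = -45 mm (x = 0). Steel post 18 mm thick at the foot, 64 mm high, at x = 36, y = 0; its two thin arms point at the feet, 62 mm above the desk, where a cap's top is at the marked height. Origin: centre of the plate's underside; z up.
- left_pin: left-hand steel gauge pin, 12 mm thick, 36 mm high, upright on the tester's plate at its y = +45 mm. Origin: centre of its lower end, on the plate's top. At the start a foot stands over it, the pin inside ring and coil. The cap's underside meets the pin's rigid top when the foot is pressed 14 mm down, to 48 mm: the marked height. From there the force rises steeply, 5 N or more per mm
- right_pin: right-hand steel gauge pin, 12 mm thick, 36 mm high, upright on the tester's plate at its y = -45 mm. Origin: centre of its lower end, on the plate's top. At the start a foot stands over it, the pin inside ring and coil. The cap's underside meets the pin's rigid top when the foot is pressed 14 mm down, to 48 mm: the marked height. From there the force rises steeply, 5 N or more per mm
- foot_a_top (a point): spring foot: dark base ring 36 mm across, 10 mm high, hole 20 mm; nested coils; flat cap 34 mm across, 12 mm thick, sliding straight down on the coil and springing back. 62 mm high when free, 120 g. This point: cap's centre, 6 mm below its top, 56 mm above the underside; z up. Grip across the cap (captive). Force to start it about 1 N, at the marked height 9.6 N if sound, 5.3 N if weak, rising evenly
- foot_b_top (a point): the other spring foot, alike in looks and size, with the same point at its cap's centre. One of the two has the weak spring. Which foot stands on which pin at the start varies.
- tray: shallow open plastic tray, fixed, 108 (x) x 219 (y) x 22 mm, floor 2 mm above the desk. Origin: centre of its underside, on the desk. The small box stands in it, in the half at y > 0 of the tray's frame (45 to 85 mm from the centre); the half at y < 0 is empty.
- coverslip_box: small square box of cover glasses, 35 x 35 x 21 mm, loose in the tray; origin: centre of its underside. A bystander.
- eraser: eraser 21 x 50 x 12 mm, loose on the desk behind the tester; origin: centre of its underside. A bystander.
- oil_bottle: small bottle 30 mm across, 66 mm high, loose on the desk behind the tester; origin: centre of its underside. A bystander.
There are look-alikes about, which are no part of the job. What is shaped like the part that bears foot_b_top but blue is not meant.

How it is judged:
By the outcome, as a careful person would: the job done as asked, in the order asked, and still so for the second after the job is handed in, with the robot touching nothing.
It also fails if it takes over 67 s, if anything falls off the work surface, if the arm or the gripper's body presses on something with over 40 N, if the wrist force passes 120 N, or if a joint passes its speed limit or range.

### The arm

A 6-joint arm with a two-finger parallel gripper is mounted at the origin on a cart in front of the work surface, level with it; the furniture and walls round the work are solid. World frame = base frame: x ahead of the robot, y to its left, z up, the work surface at z = 0. Lengths are in mm, angles in rad, forces in N, time in s.
With the tool pointing down it reaches from about 150 to 775 mm from the base axis. Payload 6.1 kg.
Tool frame: the origin (TCP) lies at the very end of the fingers, on their centre line; the grasp point (between the pads) lies 19 mm behind it; x points along the fingers, y is the direction in which the jaws open and shut, and the axes are right-handed (so a half turn about x gives the same grasp; the last joint's range is limited). The gripper opens to 85 mm and grips with 20 to 120 N. Pads are 22 mm wide; open, the fingers measure 114 mm over their backs; the gripper's body (76 mm by 85 mm) begins 54 mm behind the grasp point. The pads swing forward as they close: fully open they stand 13 mm farther back than shut.
Start: joints at [-1.292, 0.126, -0.04, 1.405, 0, 1.571], TCP at [144.475, -504.713, 231.295] pointing down, gripper open.
Joint ranges: [-2.72, 2.72], [-0.95, 1.95], [-1.27, 1.35], [-1.78, 2.02], [-1.46, 1.47], [-3.14, 3.14]. Speed limits (rad/s): [2.39, 2.39, 3.01, 3.14, 3.14, 3.14].

### API

Orientations are given as a unit quaternion [w, x, y, z].
In Python, from station import readout, optics, order gives the robot as it stands. The module is installed in compiled form; this text tells all that it offers.
- The arm moves only by the shell command python3 -m jog 'ROWS' [OPENING] [FORCE]. ROWS is a JSON object of lists of equal length, an entry for each row: "xyz": the shift along the tool's x, y, z in cm, a list of three; "yaw": the turn about the tool's x in rad. A call has 1 to 20 rows; each row is the pose to reach, as a shift and turn from the pose measured when the call began, along the tool's axes at that moment; what a row does not reach only later rows make up. A row lasts 1/10 s, in which the tool goes at most 50 mm and 8.59 degrees, less where a joint would pass 70% of its speed; a pose out of reach is approached as far as the arm can. A call with a gripper value outside its range is refused whole. OPENING is the closure in counts, from 0 (fully open) to 255 (shut), set as the call begins (- or left out, the last holds). The fingers move at their own pace and stop on an object; FORCE is the grip in N (left out, the last holds). Time passes only in rows, so rows that repeat a pose let the fingers close. It gives the time, the measured TCP pose, the force and the opening at its end, in the units of the state.
- readout.sense(): the state, without advancing time (a new reading comes with each control period).
- optics.read_camera(name): name is "side" or "top" or "wrist"; returns a dict with "img" (384x512x3 uint8, blue, green, red), "camera_matrix" (3x3 intrinsics, pixels), "R" (3x3) and "t" (3): a world point X has camera coordinates R X + t; the wrist camera has in their place "T_tool_cam" (4x4, takes a point from camera to tool coordinates, whose origin is the TCP and whose axes are the tool frame's). Camera axes: x right, y down, z forward; pixel columns grow to the right and rows downward; lengths in mm; the calibration is good to about 2 mm. The wrist camera is an equidistant fisheye: a pixel r from the principal point sees the ray r / f radians off the axis. A picture is of the moment at which its call begins: read the wrist's pose just before it. There is no depth.
- order.job_done(): hands the job in, once; it reports no verdict.
The state is a dict: "time": time; "q": joint angles; "qvel": joint speeds; "effort": joint torques, N m; "tool_pos": TCP position; "orientation": TCP orientation; "ft_force": force on the tool from outside, world axes, zero at the start; "torque": the same for the moment, N m; "grip_width": finger opening in mm.
Only numpy, scipy, OpenCV 4.12 (cv2) and the standard library are available. Lean on these libraries where they do the work, as an engineer would, in place of code of your own. Each camera call takes 0.05 s, during which the arm holds its last target.

## Working session

There is one attempt and no reset: what is moved stays moved. The work goes in short steps, Python scripts to look and compute and a shell command to move; the robot and the scene stay as the last step left them, time stands still between calls to the robot, and variables do not carry over. Pictures are saved under pics/ and viewed, and the job is handed in when it is done.

```bash
mkdir -p pics; python3 - <<'E'
from station import readout, optics
import cv2
s=readout.sense()
for k,v in s.items(): print(k,v)
for n in ("side","top","wrist"):
    c=optics.read_camera(n); cv2.imwrite(f"pics/{n}0.png",c["img"])
    print(n,{k:v for k,v in c.items() if k!="img"})
E
```

```text
time 0.0
q [-1.29200190e+00  1.26382235e-01 -4.06196641e-02  1.40540644e+00
  9.99628721e-06  1.57080451e+00]
qvel [-8.33138633e-05  3.79452885e-04  1.43011228e-03 -8.85678036e-04
 -6.79846252e-04 -2.54361213e-03]
effort [ 2.08114429e-04 -4.35915649e+01  3.52922773e+01  1.71486125e-02
 -1.66262007e-04 -1.60916886e-05]
tool_pos [ 144.36670681 -504.32795008  230.52196874]
orientation [-0.09768201 -0.70017228 -0.0988118   0.70032366]
ft_force [ 0.27392755  0.1551118  -0.1576232 ]
torque [-0.0047085  -0.01344779 -0.03133398]
grip_width 85.56255146625934
side {'camera_matrix': array([[432.82675815,   0.        , 256.08945553],
       [  0.        , 432.82675815, 185.22524791],
       [  0.        ,   0.        ,   1.        ]]), 'R': array([[-0.9173485 , -0.3975875 ,  0.01989746],
       [-0.24888179,  0.53379711, -0.80815747],
       [ 0.3106921 , -0.74631416, -0.58863027]]), 't': array([547.59406974, 202.98073754, 748.46036068])}
top {'camera_matrix': array([[440.53454238,   0.        , 257.69416509],
       [  0.        , 440.53454238, 189.65901702],
       [  0.        ,   0.        ,   1.        ]]), 'R': array([[ 3.21478880e-05, -9.99880149e-01, -1.54818188e-02],
       [-9.80776322e-01,  2.98952408e-03, -1.95112454e-01],
       [ 1.95135353e-01,  1.51904738e-02, -9.80658678e-01]]), 't': array([ 34.85089196, 583.17104524, 866.72589757])}
wrist {'camera_matrix': array([[297.31863964,   0.        , 252.42304623],
       [  0.        , 297.31863964, 190.38063051],
       [  0.        ,   0.        ,   1.        ]]), 'T_tool_cam': array([[ 1.98558618e-05, -2.64481244e-01,  9.64390829e-01,
        -1.42523365e+02],
       [ 9.99999996e-01, -7.85553645e-05, -4.21325888e-05,
         6.04428436e-01],
       [ 8.69013526e-05,  9.64390826e-01,  2.64481241e-01,
        -6.64780187e+01],
       [ 0.00000000e+00,  0.00000000e+00,  0.00000000e+00,
         1.00000000e+00]])}
```

View pics/side0.png

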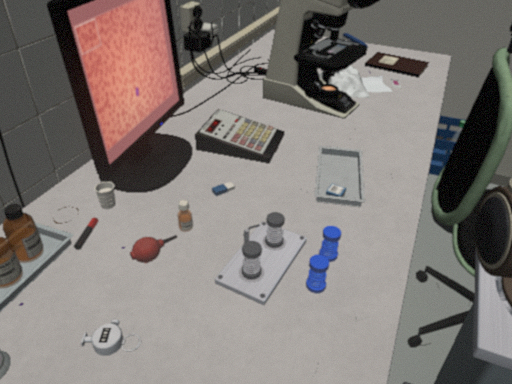

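View pics/top0.png

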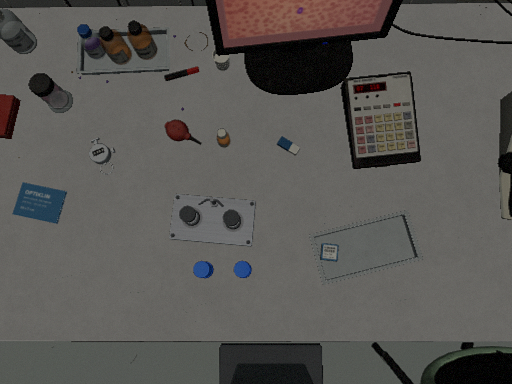

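View pics/wrist0.png

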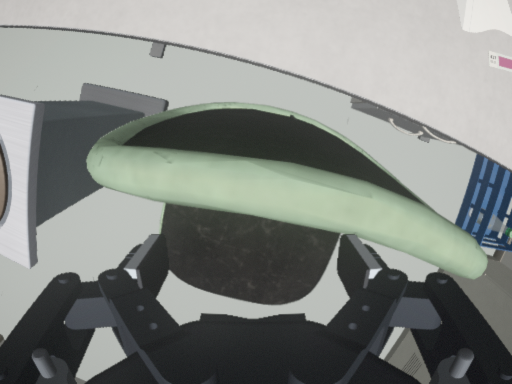

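```bash
python3 - <<'E'
import cv2
t=cv2.imread("pics/top0.png");s=cv2.imread("pics/side0.png")
cv2.imwrite("pics/t1.png",cv2.resize(t[180:290,160:270],None,fx=5,fy=5,interpolation=cv2.INTER_CUBIC))
cv2.imwrite("pics/s1.png",cv2.resize(s[200:310,210:345],None,fx=5,fy=5,interpolation=cv2.INTER_CUBIC))
cv2.imwrite("pics/t2.png",cv2.resize(t[205:290,305:425],None,fx=6,fy=6,interpolation=cv2.INTER_CUBIC))
cv2.imwrite("pics/s2.png",cv2.resize(s[140:210,305:375],None,fx=8,fy=8,interpolation=cv2.INTER_CUBIC))
E
```

```text
(no output)
```

View pics/t1.png

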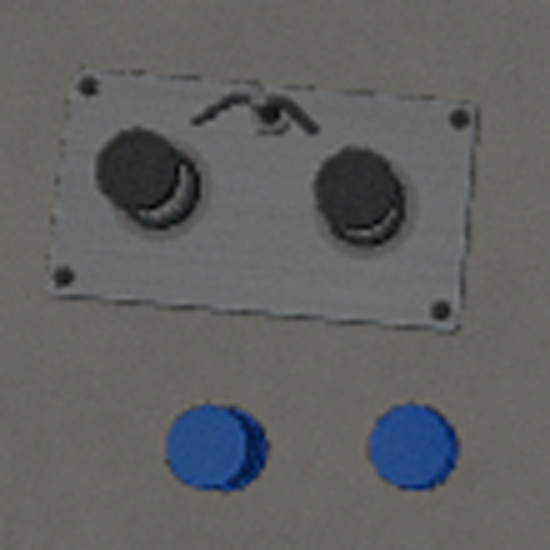

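View pics/s1.png

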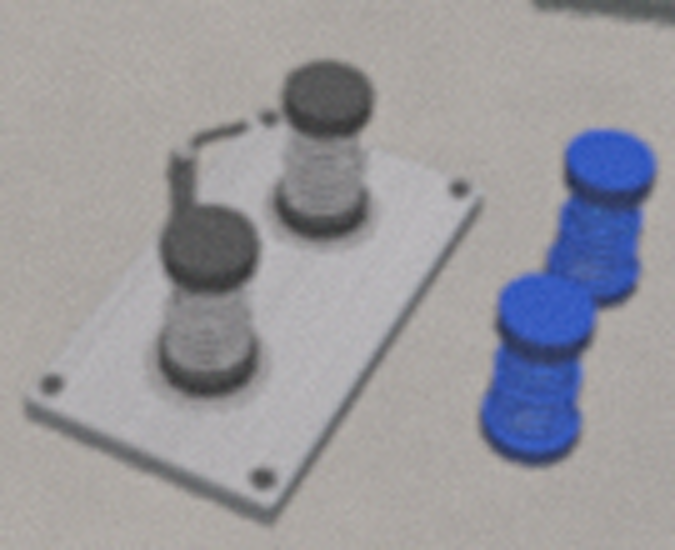

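View pics/t2.png

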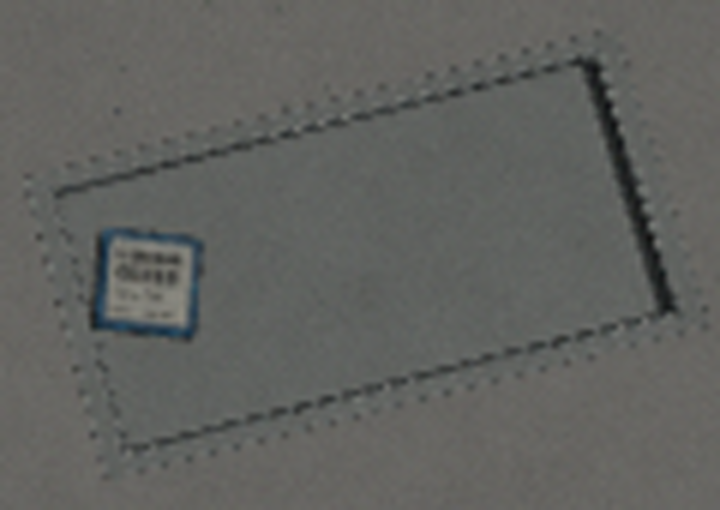

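View pics/s2.png

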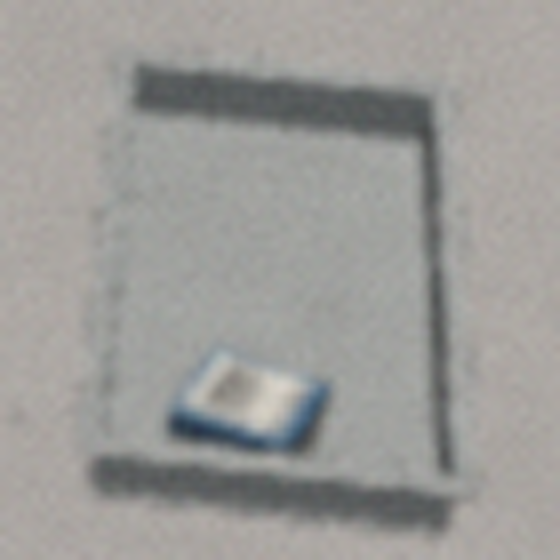

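```bash
cat > h.py <<'E'
import numpy as np, cv2
from station import readout, optics
from scipy.spatial.transform import Rotation as Ro
C={}
def cam(n):
    if n not in C: C[n]=optics.read_camera(n)
    return C[n]
def ray(n,p):
    c=cam(n);d=np.linalg.inv(c["camera_matrix"])@[p[0],p[1],1];R=c["R"];return -R.T@c["t"],R.T@d
def onz(n,p,z):
    o,d=ray(n,p);return o+d*(z-o[2])/d[2]
def tri(a,b):
    (o1,d1),(o2,d2)=a,b
    A=np.stack([d1,-d2],1);k=np.linalg.lstsq(A,o2-o1,rcond=None)[0]
    p,q=o1+d1*k[0],o2+d2*k[1];return (p+q)/2,np.linalg.norm(p-q)
def proj(n,X):
    c=cam(n);u=c["camera_matrix"]@(c["R"]@np.array(X)+c["t"]);return u[:2]/u[2]
def wray(c,s,p):
    K=c["camera_matrix"];x=(p[0]-K[0,2])/K[0,0];y=(p[1]-K[1,2])/K[1,1];r=np.hypot(x,y)
    d=np.array([x/r*np.sin(r),y/r*np.sin(r),np.cos(r)]) if r>0 else np.array([0,0,1.])
    T=c["T_tool_cam"];w,a,b,e=s["orientation"];R=Ro.from_quat([a,b,e,w]).as_matrix()
    return np.array(s["tool_pos"])+R@T[:3,3],R@T[:3,:3]@d
E
python3 - <<'E'
from h import *
np.set_printoptions(precision=1,suppress=True)
f=lambda p,k,o:((p[0]+.5)/k-.5+o[0],(p[1]+.5)/k-.5+o[1])
T=lambda p:f(p,5,(160,180)); S=lambda p:f(p,5,(210,200))
for n,a,b in [("Lcap",(136,169),(210,241)),("Rcap",(358,189),(327,91)),("hole+x+y",(89,86),(268,118)),("hole-x+y",(64,276),(52,384)),("hole-x-y",(441,311),(263,477)),
 ("h",(64,276),(52,384)),]:
    print(n,tri(ray("top",T(a)),ray("side",S(b))))
for p in [(89,86),(459,119),(64,276),(441,311)]: print("top hole z14",onz("top",T(p),14))
for p in [(52,384),(263,477),(460,188),(268,118)]: print("side hole z14",onz("side",S(p),14))
for p in [(136,169),(358,189)]: print("cap z76",onz("top",T(p),76))
for p in [(210,241),(327,91)]: print("cap z76 side",onz("side",S(p),76))
T2=lambda p:f(p,6,(305,205)); S2=lambda p:f(p,8,(305,140))
for p in [(25,180),(608,35),(705,318),(105,475)]: print("tray rim top z22",onz("top",T2(p),22))
for p in [(148,283)]: print("box z23",onz("top",T2(p),23))
for p in [(135,65),(435,95),(95,458),(455,495)]: print("tray rim side z22",onz("side",S2(p),22))
print("bottle z66",onz("top",(222,133),66)); print("eraser",onz("top",(288,146),12))
E
```

```text
Lcap (array([530.2, 178.4,  74.2]), np.float64(1.359079559169164))
Rcap (array([522.5,  87.7,  73.6]), np.float64(0.2664526895474061))
hole+x+y (array([531.6, 181.1, 140.1]), np.float64(43.63706333452974))
hole-x+y (array([525.3, 226.1,  43.6]), np.float64(74.1136740415224))
hole-x-y (array([ 518.7,   70. , -169. ]), np.float64(54.927504535566435))
h (array([525.3, 226.1,  43.6]), np.float64(74.1136740415224))
top hole z14 [576.5 211.2  14. ]
top hole z14 [561.3  48.4  14. ]
top hole z14 [493.  219.1  14. ]
top hole z14 [477.7  55.9  14. ]
side hole z14 [575.5 210.1  14. ]
side hole z14 [491.8 217.4  14. ]
side hole z14 [476.6  53.9  14. ]
side hole z14 [561.1  47.1  14. ]
cap z76 [530.7 178.3  76. ]
cap z76 [522.3  87.6  76. ]
cap z76 side [528.8 180.1  76. ]
cap z76 side [521.4  90.4  76. ]
tray rim top z22 [492.3 -74.4  22. ]
tray rim top z22 [ 543.9 -284.1   22. ]
tray rim top z22 [ 443.5 -311.4   22. ]
tray rim top z22 [389.6 -99.9  22. ]
box z23 [ 455.8 -116.8   23. ]
tray rim side z22 [ 535.2 -277.6   22. ]
tray rim side z22 [ 443.4 -300.7   22. ]
tray rim side z22 [486.1 -73.1  22. ]
tray rim side z22 [393.  -98.4  22. ]
bottle z66 [705.2 110.1  66. ]
eraser [692.1 -33.4  12. ]
```

```bash
cat >> h.py <<'E'
def Rt(s):
    w,a,b,e=s["orientation"];return Ro.from_quat([a,b,e,w]).as_matrix()
def shift(s,P):
    return Rt(s).T@(np.array(P)-np.array(s["tool_pos"]))/10
E
python3 - <<'E'
from h import *
np.set_printoptions(precision=3,suppress=True)
s=readout.sense();R=Rt(s);print(R)
f=lambda p,k,o:((p[0]+.5)/k-.5+o[0],(p[1]+.5)/k-.5+o[1])
T=lambda p:f(p,5,(160,180))
yaw=-.0935;c=np.array([526.7,133.1]);M=np.array([[np.cos(yaw),-np.sin(yaw)],[np.sin(yaw),np.cos(yaw)]])
for p in [(195,125),(318,130),(270,115)]: print("arm", M.T@(onz("top",T(p),62)[:2]-c))
for p in [(206,447),(412,447)]: w=onz("top",T(p),62);print("blue",w, M.T@(w[:2]-c))
for X in [(0,45),(0,-45)]:
    print(c+M@X)
L=c+M@(0,45)
for P in [(L[0],L[1],230),(L[0],L[1],140),]: print(shift(s,P))
# yaw sense: find yaw giving jaw y along tester +-x
for a in np.arange(-1.6,1.6,.2):
    Rn=R@Ro.from_rotvec([a,0,0]).as_matrix(); print(round(a,2),Rn[:,1], M.T@Rn[:2,1])
E
```

```text
[[-0.     0.275 -0.961]
 [ 0.001 -0.961 -0.275]
 [-1.    -0.001  0.   ]]
arm [22.058 25.853]
arm [ 24.621 -25.375]
arm [29.083 -4.78 ]
blue [419.288 148.865  62.   ] [-108.415    5.667]
blue [419.267  65.574  62.   ] [-100.659  -77.262]
[530.901 177.903]
[522.499  88.297]
[  0.133 -54.978 -55.935]
[  9.133 -54.971 -55.935]
-1.6 [ 0.953  0.303 -0.   ] [0.92  0.391]
-1.4 [ 0.994  0.108 -0.   ] [0.98 0.2 ]
-1.2 [ 0.996 -0.092 -0.   ] [1.    0.001]
-1.0 [ 0.958 -0.288 -0.   ] [ 0.98  -0.197]
-0.8 [ 0.881 -0.472 -0.001] [ 0.922 -0.388]
-0.6 [ 0.77  -0.638 -0.001] [ 0.826 -0.563]
-0.4 [ 0.628 -0.778 -0.001] [ 0.698 -0.716]
-0.2 [ 0.461 -0.888 -0.001] [ 0.542 -0.841]
-0.0 [ 0.275 -0.961 -0.001] [ 0.364 -0.932]
0.2 [ 0.079 -0.997 -0.001] [ 0.171 -0.985]
0.4 [-0.121 -0.993 -0.001] [-0.028 -1.   ]
0.6 [-0.316 -0.949 -0.001] [-0.226 -0.974]
0.8 [-0.498 -0.867 -0.   ] [-0.415 -0.91 ]
1.0 [-0.66  -0.751 -0.   ] [-0.587 -0.809]
1.2 [-0.796 -0.605 -0.   ] [-0.736 -0.677]
1.4 [-0.901 -0.435 -0.   ] [-0.856 -0.517]
```

```bash
python3 -m jog '{"xyz":[[-1,-1,-1],[-2,-4,-4],[-3,-7,-7],[-3,-10,-10],[-3,-13,-13],[-3,-16,-16],[-3,-19,-19],[-3,-22,-22],[-3,-25,-25],[-3,-28,-28],[-3,-31,-31],[-2,-34,-34],[-1,-37,-37],[0,-40,-40],[1,-43,-43],[2,-46,-46],[3,-49,-49.5],[3,-52,-53],[3,-54,-55],[3,-55,-56]],"yaw":[0,-0.05,-0.12,-0.19,-0.26,-0.33,-0.4,-0.47,-0.54,-0.61,-0.68,-0.75,-0.82,-0.89,-0.96,-1.03,-1.1,-1.16,-1.2,-1.2]}' 255 40
python3 - <<'E'
from h import *
s=readout.sense();print(s["tool_pos"],s["q"],s["ft_force"]);c=optics.read_camera("wrist");cv2.imwrite("pics/w1.png",c["img"])
E
```

```text
time: 2.3
tool_pos: [531.6, 181.0, 201.4]
orientation: [0.477, 0.522, 0.478, -0.522]
ft_force: [0.9, 0.2, -0.4]
grip_width: 0.2
[531.63833626 180.96409638 201.41769591] [ 3.27578939e-01  1.96572963e-01 -2.08643606e-02  1.35354051e+00
  9.66675845e-04  1.98761138e+00] [ 0.90017279  0.24061377 -0.42651817]
```

View pics/w1.png

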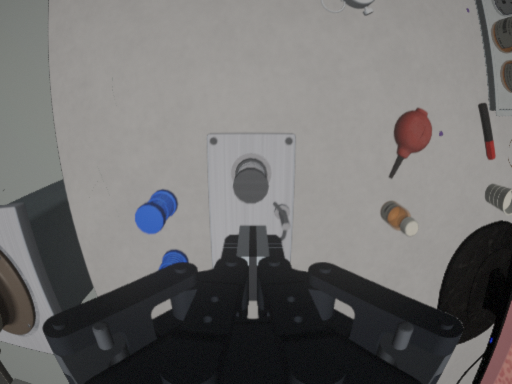

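```bash
python3 - <<'E'
from h import *
np.set_printoptions(precision=2,suppress=True)
s=readout.sense();c=optics.read_camera("wrist")
cv2.imwrite("pics/w2.png",cv2.resize(c["img"][110:260,190:310],None,fx=4.5,fy=4,interpolation=cv2.INTER_CUBIC)[:600,:])
for p,z in [((251,185),76),((212.5,141),14),((289.5,141),14)]:
    o,d=wray(c,s,p);print(o+d*(z-o[2])/d[2])
w=wray(c,s,(251,185));print(tri(w,ray("top",(186.8,213.4))))
E
```

```text
[530.46 179.68  76.  ]
[490.56 218.48  14.  ]
[576.16 210.69  14.  ]
(array([530.71, 178.89,  73.38]), np.float64(0.6926542927449006))
```

View pics/w2.png

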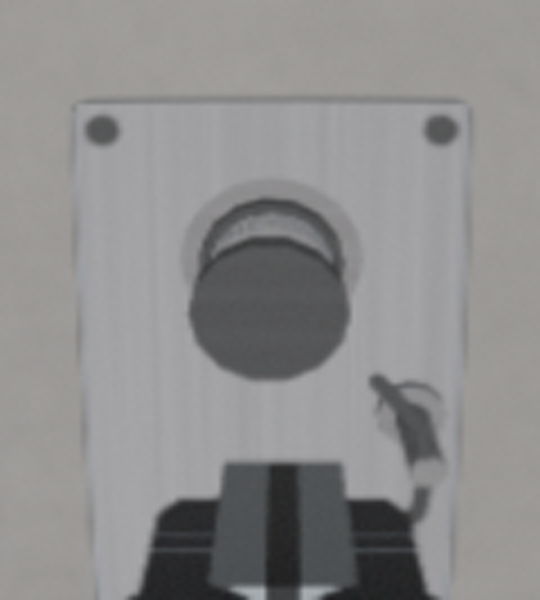

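```bash
python3 -m jog '{"xyz":[[1,-0.09,0.25],[3,-0.09,0.25],[5.5,-0.09,0.25],[8,-0.09,0.25],[10,-0.09,0.25],[11.2,-0.09,0.25],[11.8,-0.09,0.25],[11.9,-0.09,0.25]],"yaw":[0,0,0,0,0,0,0,0]}'
python3 - <<'E'
from h import *
np.set_printoptions(precision=2,suppress=True)
s=readout.sense();print(s["time"],s["tool_pos"],s["ft_force"],Rt(s)); print(shift(s,(530.7,178.5,76)))
c=optics.read_camera("side");cv2.imwrite("pics/s3.png",cv2.resize(c["img"][150:310,170:345],None,fx=3.5,fy=3.5,interpolation=cv2.INTER_CUBIC))
E
```

```text
time: 3.25
tool_pos: [529.3, 175.5, 82.4]
orientation: [-0.476, -0.522, -0.477, 0.523]
ft_force: [-0.2, 0.0, -0.1]
grip_width: -0.2
3.25 [529.35 175.51  82.43] [-0.23  0.03 -0.14] [[-0.    1.   -0.09]
 [-0.   -0.09 -1.  ]
 [-1.   -0.    0.  ]]
[ 0.64  0.11 -0.31]
```

View pics/s3.png

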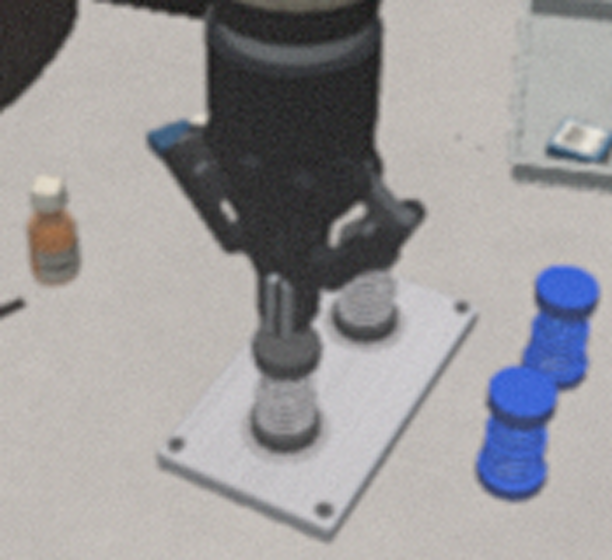

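```bash
python3 -m jog '{"xyz":[[0.1,0.11,-0.3],[0.2,0.11,-0.3],[0.3,0.11,-0.3],[0.3,0.11,-0.3],[0.3,0.11,-0.3]],"yaw":[0,0,0,0,0]}'
python3 -c "
from h import *
s=readout.sense();print(s['time'],s['tool_pos'],s['ft_force'],shift(s,(530.7,178.5,76)))"
```

```text
time: 3.8
tool_pos: [531.2, 178.7, 80.0]
orientation: [0.476, 0.523, 0.476, -0.522]
ft_force: [0.9, 0.5, -1.1]
grip_width: 0.2
3.8 [531.15389465 178.74162847  80.01864927] [ 0.86193954  0.47055281 -1.07347915] [ 0.40186447 -0.04292435  0.02831816]
```

```bash
python3 -m jog '{"xyz":[[0.2,-0.04,0.03],[0.4,-0.04,0.03],[0.6,-0.04,0.03],[0.8,-0.04,0.03],[1.0,-0.04,0.03],[1.2,-0.04,0.03],[1.3,-0.04,0.03],[1.4,-0.04,0.03],[1.4,-0.04,0.03],[1.4,-0.04,0.03]],"yaw":[0,0,0,0,0,0,0,0,0,0]}'
python3 -c "
from h import *
s=readout.sense();print(s['time'],s['tool_pos'],s['ft_force'],shift(s,(530.7,178.5,62)))"
```

```text
time: 4.8
tool_pos: [530.9, 178.5, 66.5]
orientation: [0.476, 0.523, 0.476, -0.522]
ft_force: [-2.1, -0.7, 5.6]
grip_width: -0.1
4.8 [530.88611514 178.53914102  66.53714035] [-2.05340372 -0.72945052  5.64231232] [ 0.45370122 -0.01842155  0.00582938]
```

```bash
python3 -m jog '{"xyz":[[0.1,-0.02,0],[0.2,-0.02,0],[0.3,-0.02,0],[0.35,-0.02,0],[0.35,-0.02,0]],"yaw":[0,0,0,0,0]}'
python3 -c "
from h import *
s=readout.sense();print(s['time'],s['tool_pos'],s['ft_force'],shift(s,(530.7,178.5,62)))"
python3 -m jog '{"xyz":[[0.05,0,0],[0.1,0,0],[0.1,0,0]],"yaw":[0,0,0]}'
```

```text
time: 5.3
tool_pos: [530.9, 178.6, 63.8]
orientation: [0.477, 0.523, 0.476, -0.522]
ft_force: [-2.1, -0.3, 9.2]
grip_width: -0.1
5.3 [530.89271069 178.55097256  63.7870519 ] [-2.08100917 -0.26276116  9.22164685] [ 0.17867361 -0.01897404  0.00697333]
time: 5.6
tool_pos: [531.0, 178.6, 63.5]
orientation: [0.477, 0.523, 0.476, -0.522]
ft_force: [-2.7, 0.1, 9.2]
grip_width: -0.1
```

```bash
python3 -m jog '{"xyz":[[0.05,0,0],[0.1,0,0],[0.1,0,0]],"yaw":[0,0,0]}'
python3 -m jog '{"xyz":[[0.05,0,0],[0.1,0,0],[0.1,0,0]],"yaw":[0,0,0]}'
```

```text
time: 5.9
tool_pos: [531.0, 178.6, 63.3]
orientation: [0.477, 0.524, 0.476, -0.522]
ft_force: [-2.5, -0.9, 8.3]
grip_width: -0.2
time: 6.2
tool_pos: [531.1, 178.6, 63.1]
orientation: [0.477, 0.524, 0.476, -0.521]
ft_force: [-3.1, -0.8, 9.4]
grip_width: -0.3
```

```bash
python3 -m jog '{"xyz":[[0.1,-0.02,0],[0.15,-0.02,0],[0.15,-0.02,0]],"yaw":[0,0,0]}'
python3 -m jog '{"xyz":[[0.1,-0.02,0],[0.15,-0.02,0],[0.15,-0.02,0]],"yaw":[0,0,0]}'
```

```text
time: 6.5
tool_pos: [531.0, 178.6, 62.4]
orientation: [0.477, 0.524, 0.476, -0.521]
ft_force: [-3.5, -1.3, 9.7]
grip_width: 0.3
time: 6.8
tool_pos: [531.0, 178.6, 62.0]
orientation: [0.477, 0.524, 0.476, -0.521]
ft_force: [-2.5, -1.2, 10.1]
grip_width: 0.1
```

```bash
python3 -m jog '{"xyz":[[0.1,-0.02,0],[0.15,-0.02,0],[0.15,-0.02,0]],"yaw":[0,0,0]}'
```

```text
time: 7.1
tool_pos: [531.0, 178.6, 62.0]
orientation: [0.477, 0.525, 0.475, -0.52]
ft_force: [-4.1, -1.5, 12.5]
grip_width: 0.0
```

```bash
python3 -m jog '{"xyz":[[0.1,0,0],[0.15,0,0],[0.15,0,0]],"yaw":[0,0,0]}'
```

```text
time: 7.4
tool_pos: [531.2, 178.6, 62.0]
orientation: [0.478, 0.525, 0.475, -0.52]
ft_force: [-4.1, -1.8, 13.4]
grip_width: -0.0
```

```bash
python3 -m jog '{"xyz":[[0.17,-0.01,0],[0.17,-0.01,0],[0.17,-0.01,0],[0.17,-0.01,0],[0.17,-0.01,0],[0.17,-0.01,0]],"yaw":[0,0,0,0,0,0]}'
python3 -m jog '{"xyz":[[0.17,-0.01,0],[0.17,-0.01,0],[0.17,-0.01,0],[0.17,-0.01,0],[0.17,-0.01,0],[0.17,-0.01,0]],"yaw":[0,0,0,0,0,0]}'
python3 -c "
from h import *
s=readout.sense();print(s['time'],s['tool_pos'],s['ft_force'],Rt(s)[:,0])"
```

```text
time: 8.0
tool_pos: [531.3, 178.7, 62.0]
orientation: [0.478, 0.526, 0.475, -0.519]
ft_force: [-4.8, -2.0, 14.0]
grip_width: -0.0
time: 8.6
tool_pos: [531.3, 178.7, 62.0]
orientation: [0.478, 0.526, 0.475, -0.519]
ft_force: [-4.6, -1.9, 13.9]
grip_width: 0.2
8.6 [531.27988737 178.67933453  61.95673347] [-4.64185408 -1.91858892 13.89215733] [ 0.01075917  0.00297179 -0.9999377 ]
```

```bash
python3 -m jog '{"xyz":[[-0.2,0,0],[-0.6,0,0],[-1.0,0,0],[-1.4,0,0],[-1.9,0,0],[-2.5,0,0],[-3.2,0,0],[-3.2,0,0],[-3.2,0,0]],"yaw":[0,0,0,0,0,0,0,0,0]}'
python3 -c "
from h import *
np.set_printoptions(precision=3,suppress=True)
s=readout.sense();print(s['time'],s['tool_pos'],s['ft_force'],Rt(s),shift(s,(522.4,88.3,90)))
c=optics.read_camera('side');cv2.imwrite('pics/s4.png',cv2.resize(c['img'][150:310,170:345],None,fx=3.5,fy=3.5,interpolation=cv2.INTER_CUBIC))"
```

```text
time: 9.5
tool_pos: [531.1, 178.6, 94.1]
orientation: [0.478, 0.526, 0.475, -0.519]
ft_force: [-0.4, 0.6, 0.3]
grip_width: 0.1
9.5 [531.085 178.635  94.077] [-0.426  0.618  0.279] [[ 0.011  0.996 -0.092]
 [ 0.003 -0.092 -0.996]
 [-1.     0.011 -0.004]] [ 0.37  -0.035  9.077]
```

View pics/s4.png

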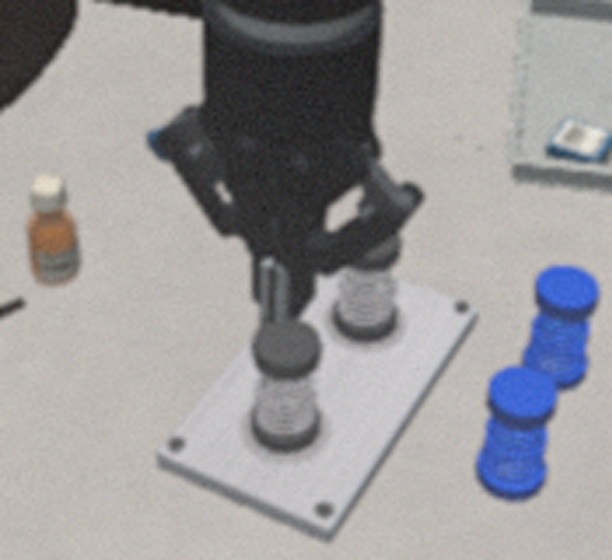

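```bash
python3 -m jog '{"xyz":[[-0.3,0,0.5],[-0.3,0,2],[-0.3,0,4],[-0.3,0,6],[-0.3,0,7.5],[0,0,8.5],[0.3,-0.03,9],[0.37,-0.03,9.08],[0.37,-0.03,9.08],[0.37,-0.03,9.08]],"yaw":[0,0,0,0,0,0,0,0,0,0]}'
python3 -c "
from h import *
np.set_printoptions(precision=3,suppress=True)
s=readout.sense();c=optics.read_camera('wrist');print(s['time'],s['tool_pos'],s['ft_force'],shift(s,(522.4,88.3,80)))
cv2.imwrite('pics/w4.png',c['img'])"
```

```text
time: 10.55
tool_pos: [522.4, 88.7, 89.7]
orientation: [0.478, 0.526, 0.475, -0.519]
ft_force: [-0.1, 0.5, 0.0]
grip_width: 0.1
10.55 [522.369  88.677  89.727] [-0.081  0.497  0.005] [ 0.973 -0.004  0.041]
```

View pics/w4.png

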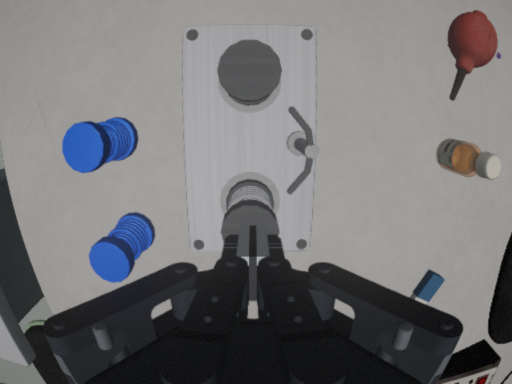

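```bash
python3 -m jog '{"xyz":[[0.3,0,0.04],[0.6,0,0.04],[0.9,0,0.04],[1.1,0,0.04],[1.3,0,0.04],[1.5,0,0.04],[1.7,0,0.04],[1.9,0,0.04],[2.1,0,0.04],[2.3,0,0.04],[2.4,0,0.04],[2.4,0,0.04],[2.4,0,0.04]],"yaw":[0,0,0,0,0,0,0,0,0,0,0,0,0]}'
python3 -m jog '{"xyz":[[0.1,0,0],[0.2,0,0],[0.28,0,0],[0.28,0,0],[0.28,0,0]],"yaw":[0,0,0,0,0]}'
```

```text
time: 11.9
tool_pos: [522.6, 88.4, 65.9]
orientation: [0.478, 0.526, 0.475, -0.519]
ft_force: [-0.8, 0.6, 3.6]
grip_width: 0.1
time: 12.4
tool_pos: [522.7, 88.4, 63.2]
orientation: [0.478, 0.526, 0.475, -0.519]
ft_force: [-1.7, -1.6, 5.0]
grip_width: -0.0
```

```bash
python3 -m jog '{"xyz":[[0.1,0,0],[0.15,0,0],[0.15,0,0]],"yaw":[0,0,0]}'
python3 -m jog '{"xyz":[[0.06,0,0],[0.1,0,0],[0.1,0,0]],"yaw":[0,0,0]}'
```

```text
time: 12.7
tool_pos: [522.8, 88.4, 62.0]
orientation: [0.478, 0.526, 0.475, -0.519]
ft_force: [-2.7, -0.6, 7.7]
grip_width: -0.0
time: 13.0
tool_pos: [522.8, 88.4, 62.0]
orientation: [0.479, 0.526, 0.475, -0.518]
ft_force: [-4.8, -1.2, 11.7]
grip_width: 0.0
```

```bash
python3 -m jog '{"xyz":[[0.08,0,0],[0.12,0,0],[0.12,0,0]],"yaw":[0,0,0]}'
```

```text
time: 13.3
tool_pos: [522.9, 88.5, 61.9]
orientation: [0.479, 0.527, 0.474, -0.518]
ft_force: [-5.4, -0.5, 13.5]
grip_width: 0.1
```

```bash
python3 -m jog '{"xyz":[[0.1,-0.02,0],[0.1,-0.02,0],[0.1,-0.02,0],[0.1,-0.02,0],[0.1,-0.02,0]],"yaw":[0,0,0,0,0]}'
python3 -m jog '{"xyz":[[0.09,-0.02,0],[0.09,-0.02,0],[0.09,-0.02,0],[0.09,-0.02,0],[0.09,-0.02,0],[0.09,-0.02,0],[0.09,-0.02,0]],"yaw":[0,0,0,0,0,0,0]}'
```

```text
time: 13.8
tool_pos: [522.8, 88.4, 62.0]
orientation: [0.479, 0.527, 0.474, -0.518]
ft_force: [-4.9, -1.0, 11.2]
grip_width: 0.3
time: 14.5
tool_pos: [522.8, 88.4, 62.0]
orientation: [0.479, 0.527, 0.474, -0.518]
ft_force: [-3.7, -1.0, 12.1]
grip_width: -0.1
```

```bash
python3 -m jog '{"xyz":[[-0.2,0,0],[-0.6,0,0],[-1.0,0,0],[-1.4,0,0],[-1.9,0,0],[-2.5,0,0],[-3.5,0,0],[-5,0,0],[-6,0,0],[-6,0,0]],"yaw":[0,0,0,0,0,0,0,0,0,0]}'
python3 -m jog '{"xyz":[[0,0,0],[0,0,0],[0,0,0],[0,0,0],[0,0,0],[0,0,0]],"yaw":[0.1,0.2,0.3,0.4,0.5,0.5]}' 50
python3 -c "
from h import *
np.set_printoptions(precision=3,suppress=True)
s=readout.sense();c=optics.read_camera('wrist');print(s['time'],s['tool_pos'],s['ft_force'],s['grip_width'],Rt(s),shift(s,(522.4,88.3,48)))
cv2.imwrite('pics/w5.png',c['img'])"
```

```text
time: 15.5
tool_pos: [523.0, 88.4, 123.9]
orientation: [0.48, 0.528, 0.473, -0.517]
ft_force: [-0.3, 0.2, -0.1]
grip_width: -0.1
time: 16.1
tool_pos: [522.8, 88.4, 123.4]
orientation: [0.334, 0.63, 0.331, -0.618]
ft_force: [-0.3, -1.0, 1.0]
grip_width: 68.3
16.1 [522.849  88.387 123.449] [-0.276 -0.991  0.957] 68.32020665757358 [[ 0.017  0.83  -0.558]
 [ 0.004 -0.558 -0.83 ]
 [-1.     0.012 -0.013]] [ 7.543 -0.124  0.129]
```

View pics/w5.png

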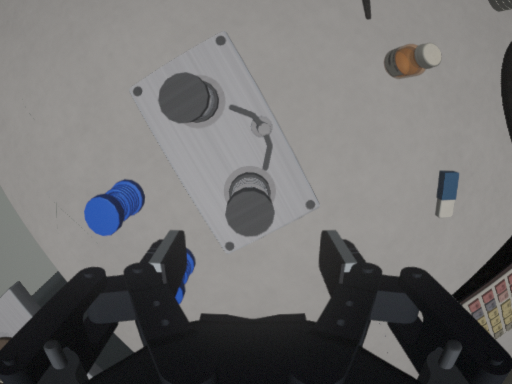

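```bash
python3 -c "
from h import *
np.set_printoptions(precision=2,suppress=True)
s=readout.sense();c=optics.read_camera('wrist')
o,d=wray(c,s,(249.5,212));p=o+d*(76-o[2])/d[2];print(p, tri((o,d),ray('top',(231.2,217.4))));print(s['tool_pos'],shift(s,(522.4,88.3,49)))"
python3 -m jog '{"xyz":[[1,-0.1,0.1],[2.5,-0.11,0.12],[4,-0.12,0.13],[5.2,-0.12,0.13],[6.2,-0.12,0.13],[7,-0.12,0.13],[7.4,-0.12,0.13],[7.4,-0.12,0.13],[7.4,-0.12,0.13]],"yaw":[0,0,0,0,0,0,0,0,0]}'
python3 -c "
from h import *
np.set_printoptions(precision=3,suppress=True)
s=readout.sense();c=optics.read_camera('side');print(s['time'],s['tool_pos'],s['ft_force'],s['grip_width'],shift(s,(522.4,88.3,49)))
cv2.imwrite('pics/s5.png',cv2.resize(c['img'][120:310,170:360],None,fx=3,fy=3))
c=optics.read_camera('wrist');cv2.imwrite('pics/w6.png',c['img'])"
```

```text
[521.56  88.67  76.  ] (array([521.88,  88.03,  75.26]), np.float64(1.2644741764679872))
[522.87  88.38 123.5 ] [ 7.45 -0.12  0.13]
time: 17.15
tool_pos: [522.8, 88.3, 50.0]
orientation: [0.335, 0.63, 0.331, -0.617]
ft_force: [0.2, -0.5, -0.2]
grip_width: 68.6
17.15 [522.798  88.312  49.983] [ 0.212 -0.525 -0.242] 68.64597253045687 [ 0.098 -0.034  0.024]
```

View pics/s5.png

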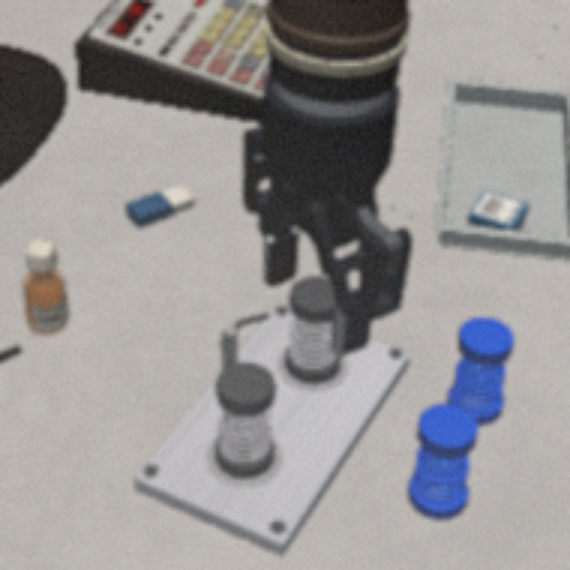

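View pics/w6.png

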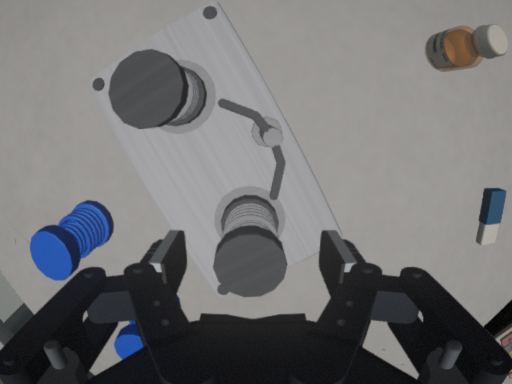

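Fingers straddle the right cap (centred at wrist ~(250,258)), arms clear. Close.

```bash
python3 -m jog '{"xyz":[[0.1,-0.04,0.02],[0.1,-0.04,0.02],[0.1,-0.04,0.02],[0.1,-0.04,0.02],[0.1,-0.04,0.02],[0.1,-0.04,0.02],[0.1,-0.04,0.02],[0.1,-0.04,0.02]],"yaw":[0,0,0,0,0,0,0,0]}' 255 35
python3 -c "
from h import *
np.set_printoptions(precision=3,suppress=True)
s=readout.sense();print(s['time'],s['tool_pos'],s['ft_force'],s['grip_width'])"
```

```text
time: 18.05
tool_pos: [522.5, 88.4, 49.2]
orientation: [0.335, 0.63, 0.331, -0.617]
ft_force: [-0.3, -0.0, 0.1]
grip_width: 32.5
18.05 [522.546  88.424  49.224] [-0.284 -0.002  0.15 ] 32.481939231931726
```

```bash
python3 -m jog '{"xyz":[[-0.3,0,0],[-0.8,0,0],[-1.4,0,0],[-2,0,0],[-2.6,0,0],[-3.2,0,0],[-3.8,0,0],[-4.4,0,0],[-5,0,0],[-6,0,0],[-7,0,0],[-8,0,0],[-8,0,0]],"yaw":[0,0,0,0,0,0,0,0,0,0,0,0,0]}'
python3 -c "
from h import *
np.set_printoptions(precision=3,suppress=True)
s=readout.sense();c=optics.read_camera('side');print(s['time'],s['tool_pos'],s['ft_force'],s['grip_width'],Rt(s)[:,0])
print(shift(s,(480,-246,120)))
cv2.imwrite('pics/s6.png',cv2.resize(c['img'][120:310,170:360],None,fx=3,fy=3))"
```

```text
time: 19.35
tool_pos: [522.1, 88.3, 131.2]
orientation: [0.335, 0.631, 0.331, -0.616]
ft_force: [-0.2, -0.6, -1.7]
grip_width: 33.0
19.35 [522.102  88.258 131.211] [-0.25  -0.625 -1.651] 33.02638926484539 [ 0.021  0.005 -1.   ]
[ 0.876 15.075 30.137]
```

View pics/s6.png

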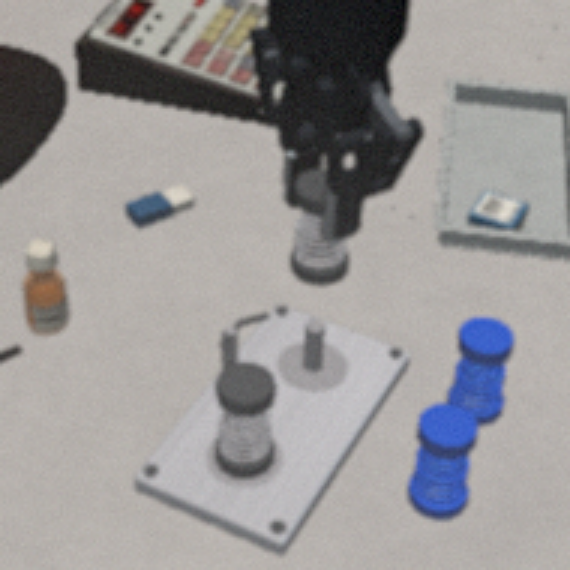

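```bash
python3 -m jog '{"xyz":[[0,0.4,0.8],[0,1.2,2.4],[0,2.2,4.4],[0,3.2,6.4],[0,4.2,8.4],[0,5.3,10.6],[0,6.4,12.8],[0,7.5,15],[0,8.6,17.2],[0,9.7,19.4],[0,10.8,21.6],[0,11.9,23.8],[0,13,26],[0,14,28],[0,14.7,29.4],[0,15.05,30.1],[0,15.05,30.1],[0,15.05,30.1],[0,15.05,30.1]],"yaw":[0,0,0,0,0,0,0,0,0,0,0,0,0,0,0,0,0,0,0]}'
python3 -c "
from h import *
np.set_printoptions(precision=3,suppress=True)
s=readout.sense();print(s['time'],s['tool_pos'],s['ft_force'],s['grip_width'],Rt(s)[:,0])
print(shift(s,(480,-246,38)))
for n in ('side','wrist','top'):
  c=optics.read_camera(n);cv2.imwrite(f'pics/{n}7.png',c['img'])"
```

```text
time: 21.3
tool_pos: [479.5, -244.9, 127.9]
orientation: [0.335, 0.631, 0.332, -0.616]
ft_force: [1.4, -0.6, -1.0]
grip_width: 32.5
21.3 [ 479.509 -244.886  127.884] [ 1.424 -0.561 -0.999] 32.48392554081029 [ 0.02   0.005 -1.   ]
[ 8.987 -0.024  0.202]
```

View pics/side7.png

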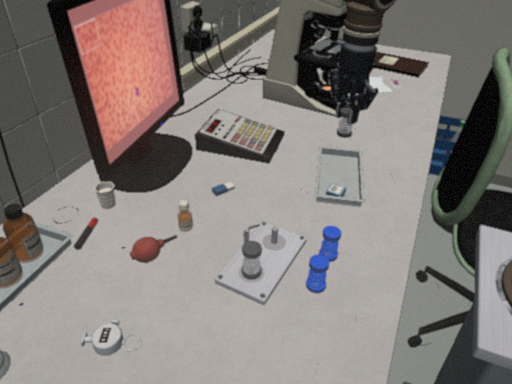

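View pics/wrist7.png

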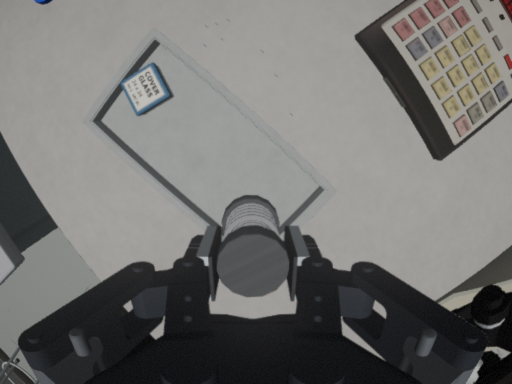

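```bash
python3 -c "
from h import *
np.set_printoptions(precision=1,suppress=True)
s=readout.sense();c=optics.read_camera('wrist')
for p in [(335,190),(92,122),(158,30)]:
  o,d=wray(c,s,p);print(o+d*(22-o[2])/d[2])
print(proj('side',(480,-246,2)))"
```

```text
[ 542.2 -287.2   22. ]
[ 395.2 -110.9   22. ]
[492.5 -82.8  22. ]
[338.3 165.4]
```

```bash
python3 -m jog '{"xyz":[[0.8,0,0],[2,0,0],[3.3,0,0],[4.6,0,0],[5.8,0,0],[6.9,0,0],[7.7,0,0],[8.2,0,0],[8.4,0,0],[8.4,0,0],[8.4,0,0]],"yaw":[0,0,0,0,0,0,0,0,0,0,0]}'
```

```text
time: 22.65
tool_pos: [481.6, -245.0, 44.5]
orientation: [0.336, 0.631, 0.331, -0.616]
ft_force: [0.0, -0.6, -0.4]
grip_width: 32.9
```

```bash
python3 -m jog '{"xyz":[[0.1,0,0],[0.2,0,0],[0.3,0,0],[0.35,0,0],[0.35,0,0]],"yaw":[0,0,0,0,0]}'
```

```text
time: 23.15
tool_pos: [481.6, -244.9, 40.9]
orientation: [0.336, 0.631, 0.331, -0.616]
ft_force: [-1.0, 0.1, -1.4]
grip_width: 32.7
```

```bash
python3 -m jog '{"xyz":[[0.1,0,0],[0.2,0,0],[0.28,0,0],[0.28,0,0],[0.28,0,0]],"yaw":[0,0,0,0,0]}'
python3 -m jog '{"xyz":[[0.05,0,0],[0.1,0,0],[0.1,0,0],[0.1,0,0]],"yaw":[0,0,0,0]}'
python3 -c "
from h import *
s=readout.sense();print(s['tool_pos'],s['ft_force'])
c=optics.read_camera('side');cv2.imwrite('pics/s8.png',cv2.resize(c['img'][60:220,290:400],None,fx=3.5,fy=3.5,interpolation=cv2.INTER_CUBIC))
c=optics.read_camera('wrist');cv2.imwrite('pics/w8.png',c['img'])"
```

```text
time: 23.65
tool_pos: [481.7, -244.9, 38.2]
orientation: [0.336, 0.631, 0.331, -0.616]
ft_force: [-0.7, 0.7, 1.3]
grip_width: 32.8
time: 24.05
tool_pos: [481.7, -244.9, 37.3]
orientation: [0.336, 0.631, 0.331, -0.616]
ft_force: [-0.4, 0.1, 1.2]
grip_width: 32.7
[ 481.71136196 -244.94170942   37.25892753] [-0.44449342  0.10371007  1.23050356]
```

View pics/s8.png

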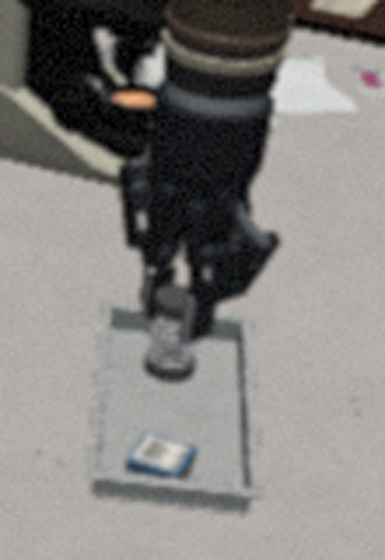

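View pics/w8.png

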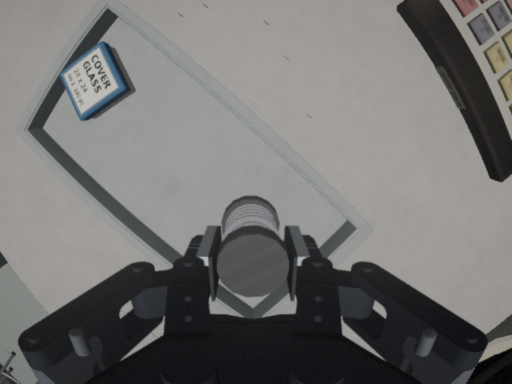

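```bash
python3 -m jog '{"xyz":[[0.03,0,0],[0.03,0,0],[0.03,0,0],[0.03,0,0],[0.03,0,0],[0.03,0,0],[0,0,0]],"yaw":[0,0,0,0,0,0,0]}' 50
python3 -m jog '{"xyz":[[-0.4,0,0],[-1,0,0],[-2,0,0],[-3,0,0],[-4,0,0],[-6,0,0],[-8,0,0],[-10,0,0],[-12,0,0],[-12,0,0],[-12,0,0]],"yaw":[0,0,0,0,0,0,0,0,0,0,0]}'
python3 -c "
from h import *
s=readout.sense();print(s['time'],s['tool_pos'],s['ft_force'])
c=optics.read_camera('side');cv2.imwrite('pics/s9.png',cv2.resize(c['img'][120:310,170:370],None,fx=3,fy=3,interpolation=cv2.INTER_CUBIC))
c=optics.read_camera('wrist');cv2.imwrite('pics/w9.png',c['img'])
c=optics.read_camera('top');cv2.imwrite('pics/t9.png',c['img'])"
```

```text
time: 24.85
tool_pos: [481.7, -244.9, 37.2]
orientation: [0.336, 0.631, 0.331, -0.616]
ft_force: [0.4, 0.1, 0.5]
grip_width: 68.6
time: 25.95
tool_pos: [479.4, -245.6, 157.8]
orientation: [0.336, 0.631, 0.331, -0.616]
ft_force: [0.5, -0.1, -0.4]
grip_width: 68.6
25.95 [ 479.43957692 -245.55429447  157.78195554] [ 0.5217472  -0.13827374 -0.38487529]
```

View pics/s9.png

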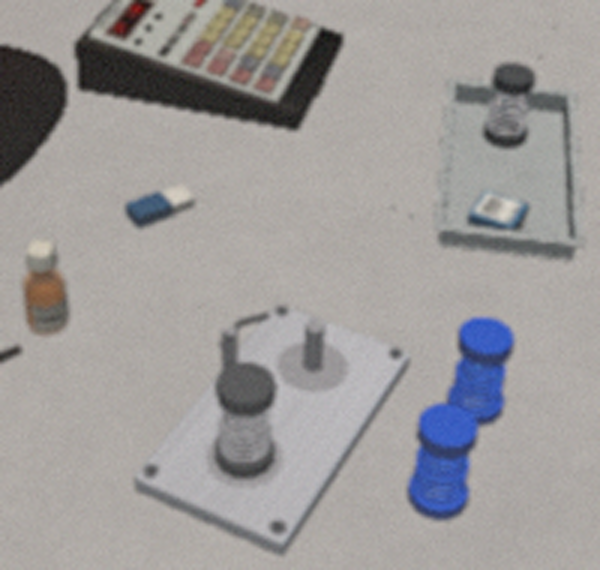

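View pics/w9.png

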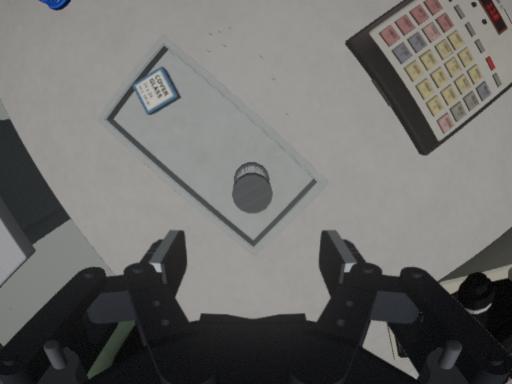

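View pics/t9.png

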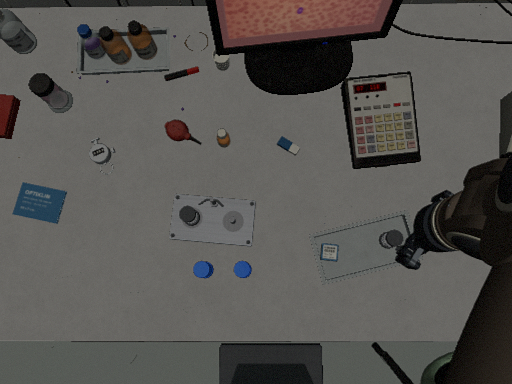

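The side, wrist and top views agree. The weak foot stands upright on the floor of the tray's empty half, at side-crop (505,110) and wrist (252,190). The left foot is still on its pin, and the box, eraser and bottle are where they were. The arm is clear of everything.

```bash
python3 -m jog '{"xyz":[[0,0,0],[0,0,0],[0,0,0]],"yaw":[0,0,0]}'; python3 -c "
from station import order
print(order.job_done())"
```

```text
time: 26.4
tool_pos: [478.4, -245.0, 155.7]
orientation: [0.335, 0.63, 0.332, -0.617]
ft_force: [0.5, 0.6, -0.1]
grip_width: 68.5
the job is handed in; nothing more can be done
None
```

I tested both feet, left first. The right-hand one has the weak spring, and it now stands upright on the tray floor. The job was handed in at 26.4 s.

| Foot | Near the marked height (tool tip at 62 mm) | Held on the pin (total force) | Force on the pin | Time on the pin |
|---|---|---|---|---|
| Left (sound) | about 10 N at 62.0 mm | about 14 N | about 4 N | about 1.5 s |
| Right (weak) | 5.0 N at 63.2 mm (left foot: 9.2 N at 63.5 mm) | 11–12 N, brief peak 13.5 N | 6–7 N, brief peak about 8 N | about 1.8 s |

The on-pin forces are the totals less the text's spring forces (9.6 N and 5.3 N). The force reading is noisy by about 1 N, but the gap between the two feet is well beyond that.

I lifted the right-hand foot off its pin, set it down in the empty half of the tray, let go and backed the arm away. In the last side, top and wrist pictures:
- **Weak foot:** it is upright and clear of the tray walls.
- **Sound foot:** it stands on the left pin, sprung back to its full height.
- **Small box, eraser and small bottle:** all three look unmoved.

**Small disagreements:** the tray's corners differed by up to about 12 mm between the views. The tool had tilted about 1° by the time I placed the foot, which still stands upright.

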